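Push the sewing tin through the organiser's gap into its bay

ROBOT

A 6-joint arm with a two-finger parallel gripper is mounted at the origin on a cart in front of the work surface, level with it; the furniture and walls round the work are solid. World frame = base frame: x ahead of the robot, y to its left, z up, the work surface at z = 0. Lengths are in m, angles in rad, forces in N, time in s.
With the tool pointing down it reaches from about 0.425 to 0.95 m from the base axis. Payload 3.5 kg.
Tool frame: the origin (TCP) lies midway between the tips of the shut fingers; the grasp point (between the pads) lies 19 mm behind it; z points along the fingers, y is the direction in which the jaws open and shut (so a half turn about z gives the same grasp; the last joint's range is limited). The gripper opens to 85 mm and grips with 20 to 120 N. Pads are 22 mm wide; open, the fingers measure 114 mm over their backs; the gripper's body (76 mm by 85 mm) begins 54 mm behind the grasp point. The pads swing forward as they close: fully open they stand 13 mm farther back than shut.
Start: joints at [0.551, 0.286, 1.577, -0, 1.279, -0.15], TCP at [0.516, 0.435, 0.231] pointing down, gripper open.
Joint ranges: [-2.77, 2.77], [-0.9, 2.22], [0.21, 2.48], [-1.53, 4.67], [0.24, 2.81], [-2.84, 2.84]. Speed limits (rad/s): [2.79, 2.79, 3.14, 3.14, 3.14, 3.14].

INTERFACE

Orientations are given as a unit quaternion [x, y, z, w].
In Python, from plant import * gives the robot as it stands.
- The arm moves only by the shell command python3 -m jog 'ROWS' [FORCE]. ROWS is a JSON object of lists of equal length, an entry for each row: "travel": the shift along the world's x, y, z in mm, a list of three; "dr": the turn, a rotation vector about the world's x, y, z in degrees, a list of three; "jaw": the closure in counts, from 0 (fully open) to 255 (shut). In form: {"travel": [[x, y, z], ...], "dr": [[wx, wy, wz], ...], "jaw": [jaw, ...]}. A call has 1 to 5 rows; each row shifts and turns the commanded pose from where the row before left it; what a row does not reach is not made up. A row lasts 1/12 s, in which the tool goes at most 41.7 mm and 7.16 degrees, less where a joint would pass 70% of its speed; a pose out of reach is approached as far as the arm can. A call is refused whole if a number of a shift passes 41.7 or a number of a turn 7.16, either way. A call with a gripper value outside its range is refused whole. The fingers move at their own pace and stop on an object; FORCE is the grip in N (left out, the last holds). Time passes only in rows, so rows that do not move let the fingers close. It gives the time, the measured TCP pose, the force and the opening at its end, in the units of the state.
- get_state(): the state, without advancing time (a new reading comes with each control period).
- read_camera(name): name is "scene" or "top" or "wrist"; returns the picture (420x560x3 uint8, red, green, blue); there is no depth.
- camera_info(name): a dict with "K" (3x3 intrinsics, pixels), "R" (3x3) and "t" (3): a world point X has camera coordinates R X + t; the wrist camera has in their place "mount" (4x4, takes a point from camera to tool coordinates, whose origin is the TCP and whose axes are the flange's). Camera axes: x right, y down, z forward; pixel columns grow to the right and rows downward; lengths in m; the calibration is good to about 2 mm. A picture is of the moment at which its call begins: read the wrist's pose just before it. camera_info takes no time and is no camera call.
- sign_off(): hands the job in, once; it reports no verdict.
The state is a dict: "time": time; "qpos": joint angles; "dq": joint speeds; "joint_efforts": joint torques, N m; "eef_pos": TCP position; "tcp_rot": TCP orientation; "contact_force": force on the tool from outside, world axes, zero at the start; "wrist_torque": the same for the moment, N m; "opening": opening from 0.0 (shut) to 1.0 (fully open).
Only numpy, scipy, OpenCV 4.12 (cv2) and the standard library are available. Lean on these libraries where they do the work, as an engineer would, in place of code of your own. Each camera call takes 0.05 s, during which the arm holds its last target. There are 200 camera calls.

TASK

Put the closed sewing tin away by pushing it along the worktop, one short end first, through the narrow gap between the two small trays of the wooden organiser and on until its leading end rests flush against the organiser's back wall. Only push it, gently, with the fingers: do not grip it, lift it or tip it. Leave the battery and tape in the trays and the dropper bottle and dosing cup where they are.

Things in the scene. Friction and masses are not known exactly. Their poses are not given: they have to be found in the camera images.
- tin: closed flat pale grey tin box, loose, about 0.3 kg, 69 (its x) x 116 (its y, long) x 37 mm high. Origin under it on the worktop: sides at x = -36 and +33 mm, ends at y = -58 and +58 mm. The lid stays shut. It starts before the organiser's mouth (organiser's +y side), up to 50 mm off its centre line and 0.3 rad askew; either short end may lead.
- organiser: low fixed organiser of plywood, all 40 mm high. Origin at worktop level in the middle of the gap. Two open trays fill x = 40 to 118 and -40 to -118, y = -38 to 38 mm: the gap is 80 mm wide, 76 long, bare worktop. The tin travels along the organiser's -y. Place and yaw (to 0.2 rad off the world axes) vary.
- bay_end (a point): middle of the back wall's inner face, at worktop level, 170 mm from the gap's middle along the organiser's -y (same axes). Between trays and back wall lies the empty bay: bare worktop, open above, with 8 mm side walls whose outer faces are at x = -118 and +118 mm; back wall 12 mm thick.
- battery: cylindrical battery, 15 x 50 mm, lying loose in the organiser's tray at its -x side (nearer the robot); origin under its middle; leave alone
- tape: black roll of tape, 58 mm across, 19 high, lying loose in the organiser's tray at its +x side (farther from the robot); origin under its middle; leave alone
- dropper: brown dropper bottle, 33 mm across, 102 high, standing loose left of the work; origin under its middle; leave alone
- cup: round open dosing cup, 66 mm across, 50 high, standing loose right of the organiser; origin under its middle; leave alone

How it is judged:
By the outcome, as a careful person would: the job done as asked, in the order asked, and still so for the second after the job is handed in, with the robot touching nothing.
It also fails if it takes over 69 s, if anything falls off the work surface, if the arm or the gripper's body presses on something with over 40 N, if the wrist force passes 120 N, or if a joint passes its speed limit or range.

## Working session

There is one attempt and no reset: what is moved stays moved. The work goes in short steps, Python scripts to look and compute and a shell command to move; the robot and the scene stay as the last step left them, time stands still between calls to the robot, and variables do not carry over. Pictures are saved under pics/ and viewed, about 8 in all and at most 12, crops included, and the job is handed in when it is done.

```bash
mkdir -p pics; ls; python3 - <<'E'
from plant import *
import cv2,numpy as np
for n in ("top","scene"):
    im=read_camera(n); cv2.imwrite(f"pics/{n}0.png",im[:,:,::-1])
    i=camera_info(n); R=np.array(i["R"]);print(n,np.round(i["K"],1).tolist(),np.round(R,3).tolist(),np.round(-R.T@np.array(i["t"]),3))
s=get_state();print(s)
E
```

```text
pics
top [[409.0, 0.0, 276.6], [0.0, 409.0, 205.2], [0.0, 0.0, 1.0]] [[-0.022, -0.999, 0.032], [-0.984, 0.016, -0.175], [0.174, -0.036, -0.984]] [0.379 0.049 1.069]
scene [[509.2, 0.0, 284.4], [0.0, 509.2, 208.0], [0.0, 0.0, 1.0]] [[-0.417, -0.909, 0.019], [-0.359, 0.145, -0.922], [0.835, -0.392, -0.386]] [-0.777  0.664  0.666]
{'time': 0.1, 'qpos': array([ 5.51046534e-01,  2.87127806e-01,  1.57802533e+00, -5.67921789e-06,
        1.27863087e+00, -1.49991370e-01]), 'dq': array([-0.00098182, -0.00220312, -0.0056028 , -0.001135  , -0.00085756,
        0.00085128]), 'joint_efforts': array([ 3.29021323e-04, -4.07299697e+01, -2.93699008e+01, -1.29403256e-04,
        3.45020329e-03,  1.58434341e-05]), 'eef_pos': array([0.5152787 , 0.43509133, 0.23005454]), 'tcp_rot': array([ 4.21299861e-01,  9.06920739e-01, -9.15056067e-04, -6.02645958e-04]), 'contact_force': array([0.04675049, 0.83038752, 1.0329573 ]), 'wrist_torque': array([ 0.01487263, -0.01978669, -0.01075912]), 'opening': 0.996538365208857}
```

View pics/top0.png

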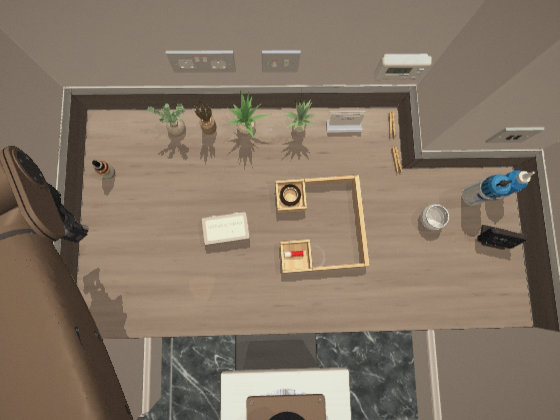

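View pics/scene0.png

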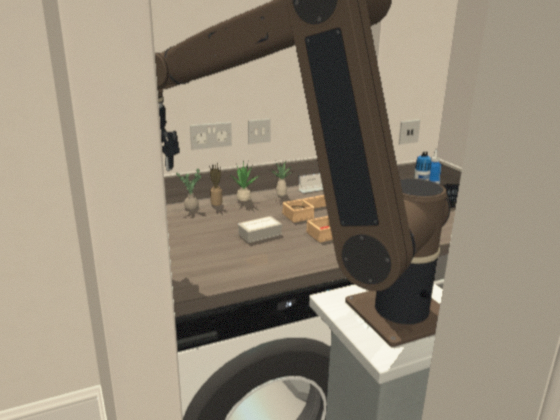

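The top view shows the tin at about (225,229), the tray gap at about (294,225) and the back wall near column 362. The dropper is at (103,168) and the cup at (434,217). The scene view is mostly blocked by the arm. Next I'll measure from the top view.

```bash
cat > h.py <<'E'
from plant import *
import cv2,numpy as np
def cast(uv,z,n="top"):
    i=camera_info(n);K=np.array(i["K"]);R=np.array(i["R"]);t=np.array(i["t"]);c=-R.T@t
    uv=np.atleast_2d(uv);d=(np.linalg.inv(K)@np.c_[uv,np.ones(len(uv))].T).T@R
    return c+d*((z-c[2])/d[:,2])[:,None]
def proj(X,n="top"):
    i=camera_info(n);p=np.array(i["K"])@(np.array(i["R"])@np.atleast_2d(X).T+np.array(i["t"])[:,None]);return (p[:2]/p[2]).T
def biggest(m):
    return max(cv2.findContours(m,cv2.RETR_EXTERNAL,cv2.CHAIN_APPROX_NONE)[0],key=cv2.contourArea)
E
python3 - <<'E'
from h import *
im=cv2.imread("pics/top0.png");hsv=cv2.cvtColor(im,cv2.COLOR_BGR2HSV)
for p in [(225,215),(225,238),(210,230),(340,180),(363,220),(330,267),(293,242),(225,260)]: print(p,hsv[p[1],p[0]])
roi=np.zeros(im.shape[:2],np.uint8);roi[165:285,190:380]=255
tin=cv2.inRange(hsv,(0,0,165),(180,60,255))&roi; tin[:,262:]=0
wood=cv2.inRange(hsv,(8,90,130),(30,255,255))&roi
for nm,m,z in(("tin",tin,.037),("wood",wood,.04)):
    c=biggest(m); r=cv2.minAreaRect(c);b=cv2.boxPoints(r);X=cast(b,z)
    print(nm,cv2.contourArea(c),np.round(b,1).tolist(),np.round(X[:,:2],4).tolist(),np.round(np.linalg.norm(np.diff(X,axis=0),axis=1),4))
v=cv2.resize(im[160:280,190:380],None,fx=4,fy=4,interpolation=cv2.INTER_CUBIC)
for m,c in((tin,(255,0,0)),(wood,(0,255,0))):
    cs=cv2.findContours(cv2.resize(m[160:280,190:380],None,fx=4,fy=4,interpolation=cv2.INTER_NEAREST),cv2.RETR_LIST,cv2.CHAIN_APPROX_NONE)[0];cv2.drawContours(v,cs,-1,c,1)
cv2.imwrite("pics/m0.png",v)
E
```

```text
(225, 215) [ 18  47 205]
(225, 238) [ 25  31 228]
(210, 230) [ 30  25 233]
(340, 180) [ 16 119 131]
(363, 220) [ 19  75 228]
(330, 267) [ 19  91 232]
(293, 242) [ 20  93 216]
(225, 260) [ 16  69 162]
tin 1177.0 [[200.1999969482422, 216.6999969482422], [245.60000610351562, 210.1999969482422], [249.60000610351562, 237.89999389648438], [204.1999969482422, 244.39999389648438]] [[0.5355, 0.2054], [0.5502, 0.0904], [0.4791, 0.0811], [0.465, 0.1948]] [0.1159 0.0717 0.1146]
wood 1014.0 [[275.0, 209.60000610351562], [362.0, 199.89999389648438], [369.29998779296875, 265.6000061035156], [282.29998779296875, 275.29998779296875]] [[0.5501, 0.0155], [0.5716, -0.2097], [0.4034, -0.2182], [0.3843, 0.001]] [0.2263 0.1684 0.22  ]
```

View pics/m0.png

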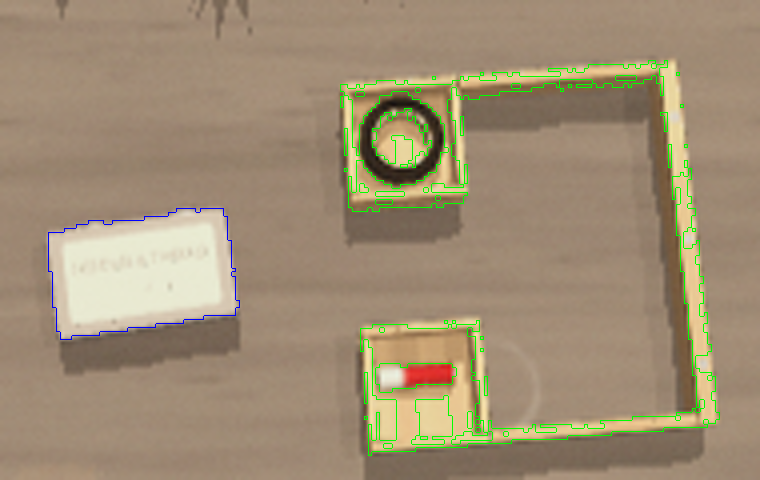

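```bash
cat >> h.py <<'E'
def rigid(A,B):
    a,b=A.mean(0),B.mean(0);U,S,V=np.linalg.svd((A-a).T@(B-b));R=(U@np.diag([1,np.linalg.det(U@V)])@V).T
    return R,b-R@a
E
python3 - <<'E'
from h import *
f=lambda L:(np.array(L,float)+.5)/4-.5+[190,160]
P=cast(f([(342,85),(676,61),(718,421),(370,453)]),.04)[:,:2]
N=np.array([(.118,.038),(.118,-.182),(-.118,-.182),(-.118,.038)])
R,t=rigid(N,P);print("org",t,np.arctan2(R[1,0],R[0,0]),"res mm",np.round((P-(N@R.T+t))*1e3,1).tolist())
Q=cast(f([(49,233),(225,209),(239,315),(62,338)]),.037)[:,:2]
print(np.linalg.norm(Q-np.roll(Q,-1,0),axis=1))
M=np.array([(.0345,.058),(.0345,-.058),(-.0345,-.058),(-.0345,.058)])
Rt,tt=rigid(M,Q);print("tin",tt,np.arctan2(Rt[1,0],Rt[0,0]),np.round((Q-(M@Rt.T+tt))*1e3,1).tolist())
print("tin in org mm",(R.T@(tt-t))*1e3)
print("gap edges org", np.round((cast(f([(351,203),(467,192),(360,326),(480,319)]),.04)[:,:2]-t)@R*1e3,1).tolist())
i=camera_info("wrist");print(np.round(i["K"],1).tolist(),np.round(i["mount"],3).tolist())
E
```

```text
org [ 0.51049349 -0.03015416] 0.058724183523014596 res mm [[-0.9, -1.2], [-0.9, 0.1], [1.9, 0.8], [-0.2, 0.3]]
[0.11228821 0.06834601 0.11160786 0.06722924]
tin [0.5054631  0.14126612] 0.118065857660151 [[-0.5, -1.7], [-0.7, 2.0], [-0.0, 2.0], [1.3, -2.3]]
tin in org mm [  5.03900883 171.42003562]
gap edges org [[39.6, 37.3], [41.1, -37.4], [-39.0, 38.0], [-40.5, -38.0]]
[[354.7, 0.0, 281.6], [0.0, 354.7, 212.7], [0.0, 0.0, 1.0]] [[0.0, -0.95, -0.312, 0.08], [1.0, 0.0, 0.001, -0.0], [-0.001, -0.312, 0.95, -0.143], [0.0, 0.0, 0.0, 1.0]]
```

```bash
python3 -m jog '{"travel":[[6.6,-36.3,0],[6.6,-36.3,0],[6.6,-36.3,0],[6.6,-36.3,0]],"dr":[[0,0,6.7],[0,0,6.7],[0,0,6.7],[0,0,6.7]],"jaw":[100,100,100,100]}' && python3 -m jog '{"travel":[[6.6,-36.3,0],[6.6,-36.3,0],[6.6,-36.3,0],[6.6,-36.3,0],[0,0,0]],"dr":[[0,0,6.7],[0,0,6.7],[0,0,6.7],[0,0,6.5],[0,0,0]],"jaw":[100,100,100,100,100]}' && python3 -m jog '{"travel":[[0,0,0],[0,0,0],[0,0,0]],"dr":[[0,0,0],[0,0,0],[0,0,0]],"jaw":[100,100,100]}'
python3 - <<'E'
from h import *
s=get_state();im=read_camera("wrist");cv2.imwrite("pics/w1.png",im[:,:,::-1])
from scipy.spatial.transform import Rotation as Ro
np.savez("w1.npz",p=s["eef_pos"],q=s["tcp_rot"])
R=Ro.from_quat(s["tcp_rot"]).as_matrix();print(s["time"],s["eef_pos"],np.round(R,3).tolist(),s["opening"],s["contact_force"],s["qpos"])
E
```

```text
time: 0.43
eef_pos: [0.5418, 0.2888, 0.2305]
tcp_rot: [0.196, 0.981, -0.0, -0.0]
contact_force: [0.5, -0.8, -1.2]
opening: 0.608
time: 0.85
eef_pos: [0.5694, 0.1394, 0.2308]
tcp_rot: [-0.03, 1.0, -0.001, -0.0]
contact_force: [0.2, -0.1, -0.2]
opening: 0.602
time: 1.1
eef_pos: [0.5682, 0.1461, 0.231]
tcp_rot: [-0.031, 1.0, 0.0, -0.0]
contact_force: [0.2, 1.0, -0.2]
opening: 0.609
1.1 [0.56821407 0.14612793 0.23104083] [[-0.998, -0.063, -0.001], [-0.063, 0.998, 0.0], [0.001, 0.0, -1.0]] 0.6090328515855381 [ 0.19919187  0.96097597 -0.19957909] [ 7.87006048e-02  9.41207818e-02  1.79919996e+00  4.35435083e-04
  1.24884037e+00 -1.55496309e+00]
```

View pics/w1.png

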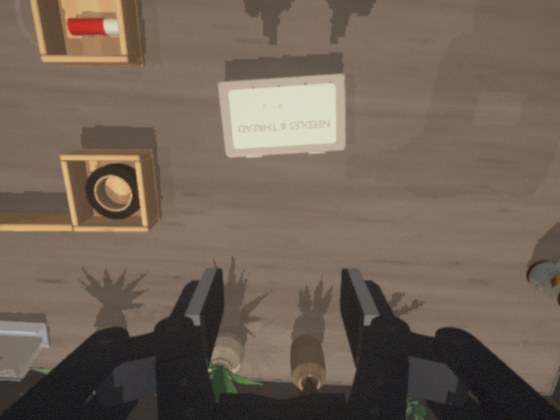

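The wrist view shows the tin top with corners near (219,80), (345,73), (346,151) and (226,157). Two small hinges stand out on its +x side. The far tray's gap edge is at rows 150–157 and the near tray's at about row 57.

```bash
cat >> h.py <<'E'
from scipy.spatial.transform import Rotation as Ro
def wcast(uv,z,p,q):
    i=camera_info("wrist");K=np.array(i["K"]);M=np.array(i["mount"]);R=Ro.from_quat(q).as_matrix()
    c=R@M[:3,3]+p;uv=np.atleast_2d(uv);d=(np.linalg.inv(K)@np.c_[uv,np.ones(len(uv))].T).T@(R@M[:3,:3]).T
    return c+d*((z-c[2])/d[:,2])[:,None]
OT=np.array([.5105,-.0302]);OA=.0587;OR=np.array([[np.cos(OA),-np.sin(OA)],[np.sin(OA),np.cos(OA)]])
org=lambda X:(np.atleast_2d(X)[:,:2]-OT)@OR*1e3
E
python3 - <<'E'
from h import *
d=np.load("w1.npz");p,q=d["p"],d["q"]
W=lambda uv,z:org(wcast(uv,z,p,q))
im=cv2.imread("pics/w1.png");hsv=cv2.cvtColor(im,cv2.COLOR_BGR2HSV)
print(hsv[90,223],hsv[60,280],hsv[180,280])
m=cv2.inRange(hsv,(0,0,135),(180,90,255));m[:, :190]=0;m[:,380:]=0;m[200:]=0;m[:50]=0
c=biggest(m);m2=cv2.morphologyEx(cv2.drawContours(m*0,[c],-1,255,-1),cv2.MORPH_OPEN,np.ones((25,25)))
c=biggest(m2);b=cv2.boxPoints(cv2.minAreaRect(c));X=W(b,.037)
print("tin box px",np.round(b).tolist(),"org",np.round(X,1).tolist(),"side",np.round(np.linalg.norm(X-np.roll(X,-1,0),axis=1),1),"ang",[round(float(np.arctan2(*(X[(k+1)%4]-X[k])[::-1])),3) for k in range(4)])
print("far tray gap edge, near tray gap edge",W([(61,157),(153,150)],.04),W([(42,57),(143,62)],.04))
E
```

```text
[ 15  49 187] [14 62 95] [ 15  69 129]
tin box px [[217.0, 81.0], [344.0, 73.0], [349.0, 151.0], [222.0, 160.0]] org [[-24.7, 115.1], [-31.9, 227.8], [37.5, 236.6], [45.6, 116.2]] side [112.9  69.9 120.7  70.3] ang [1.635, 0.127, -1.503, -3.126]
far tray gap edge, near tray gap edge [[ 43.33986659 -35.10677494]
 [ 36.42298611  52.17511723]] [[-43.27759005 -35.11750507]
 [-39.67108664  51.75958763]]
```

```bash
python3 -m jog '{"travel":[[0,0,-40],[0,0,-40],[0,0,-40],[0,0,-40]],"dr":[[0,0,0],[0,0,0],[0,0,0],[0,0,0]],"jaw":[100,100,100,100]}' && python3 -m jog '{"travel":[[0,-1.5,-25],[0,0,-20],[0,0,-10],[0,0,-4],[0,0,0]],"dr":[[0,0,0],[0,0,0],[0,0,0],[0,0,0],[0,0,0]],"jaw":[100,100,100,100,100]}' && python3 -m jog '{"travel":[[-3,0,0],[-2,0,0],[-2,0,0],[-2,0,0],[0,0,0]],"dr":[[0,0,0],[0,0,0],[0,0,0],[0,0,0],[0,0,0]],"jaw":[100,100,100,100,100]}'
python3 - <<'E'
from h import *
s=get_state();print(s["time"],s["eef_pos"],org(s["eef_pos"]),s["contact_force"],s["opening"]);cv2.imwrite("pics/w2.png",read_camera("wrist")[:,:,::-1])
E
```

```text
time: 1.48
eef_pos: [0.5684, 0.1466, 0.0701]
tcp_rot: [-0.032, 0.999, 0.0, 0.001]
contact_force: [0.7, -0.6, 0.2]
opening: 0.607
time: 1.9
eef_pos: [0.5683, 0.1443, 0.0119]
tcp_rot: [-0.032, 0.999, 0.0, -0.0]
contact_force: [0.2, 0.1, -0.1]
opening: 0.608
time: 2.32
eef_pos: [0.5595, 0.1435, 0.0131]
tcp_rot: [-0.031, 1.0, 0.0, 0.0]
contact_force: [0.2, 0.2, 0.2]
opening: 0.607
2.3167 [0.55954146 0.14351619 0.01309863] [[ 59.14828379 170.53991204]] [0.18996667 0.18767203 0.17794696] 0.6071268434216565
```

View pics/w2.png

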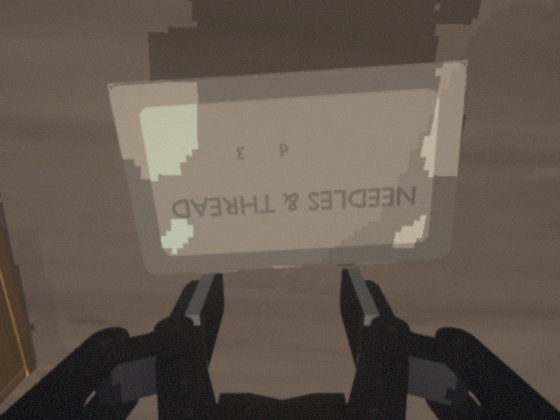

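The fingertips stand just clear of the tin's hinge side, and the tin is still slightly askew. I'll nudge it sideways in small steps.

```bash
for i in 1; do python3 -m jog '{"travel":[[-1.5,-0.1,0],[-1.5,-0.1,0],[-1.5,-0.1,0],[-1,0,0],[0,0,0]],"dr":[[0,0,0],[0,0,0],[0,0,0],[0,0,0],[0,0,0]],"jaw":[100,100,100,100,100]}'; done; python3 -m jog '{"travel":[[-1,-0.1,0],[-1,0,0],[-1,-0.1,0],[-1,0,0],[0,0,0]],"dr":[[0,0,0],[0,0,0],[0,0,0],[0,0,0],[0,0,0]],"jaw":[100,100,100,100,100]}'; python3 -m jog '{"travel":[[-1,-0.1,0],[-1,0,0],[-1,-0.1,0],[0,0,0],[0,0,0]],"dr":[[0,0,0],[0,0,0],[0,0,0],[0,0,0],[0,0,0]],"jaw":[100,100,100,100,100]}'
python3 - <<'E'
from h import *
s=get_state();print(s["time"],s["eef_pos"],org(s["eef_pos"]),s["contact_force"])
im=read_camera("top")[:,:,::-1];cv2.imwrite("pics/t3.png",cv2.resize(im[160:280,190:380],None,fx=4,fy=4,interpolation=cv2.INTER_CUBIC))
cv2.imwrite("pics/w3.png",read_camera("wrist")[:,:,::-1])
E
```

```text
time: 2.78
eef_pos: [0.5537, 0.1432, 0.0122]
tcp_rot: [-0.031, 1.0, -0.0, -0.0]
contact_force: [0.6, -0.8, -0.6]
opening: 0.606
time: 3.2
eef_pos: [0.5501, 0.1429, 0.0124]
tcp_rot: [-0.031, 1.0, -0.0, 0.0]
contact_force: [0.9, -0.4, -0.2]
opening: 0.608
time: 3.62
eef_pos: [0.547, 0.1428, 0.0124]
tcp_rot: [-0.031, 1.0, 0.0, -0.0]
contact_force: [0.1, -1.1, -0.3]
opening: 0.606
3.6167 [0.54700883 0.14277705 0.01238054] [[ 46.59387617 170.53728329]] [ 0.05484165 -1.14576887 -0.2887771 ]
```

View pics/w3.png

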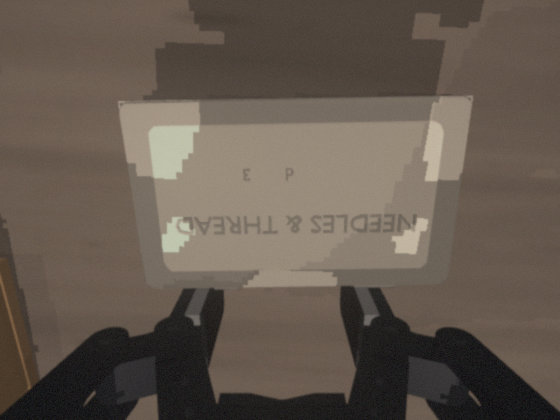

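The tin is now square to the fingers: far edge (122,102)–(471,96), near edge (146,288)–(448,284). I'll compute its offset from the gap axis.

```bash
python3 - <<'E'
from h import *
s=get_state();p,q=s["eef_pos"],s["tcp_rot"]
X=org(wcast([(122,102),(471,96),(448,284),(146,288)],.037,p,q));print(np.round(X,1).tolist(),X.mean(0),np.arctan2(X[1,1]-X[0,1],X[1,0]-X[0,0])-np.pi/2)
v=cv2.imread("pics/t3.png")
im=cv2.resize(v,None,fx=.25,fy=.25,interpolation=cv2.INTER_AREA);hsv=cv2.cvtColor(im,cv2.COLOR_BGR2HSV)
m=cv2.inRange(hsv,(0,0,165),(180,60,255));m[:,72:]=0;c=biggest(m);b=cv2.boxPoints(cv2.minAreaRect(c))+[190,160]
Y=org(cast(b,.037));print(np.round(Y,1).tolist(),Y.mean(0))
R=Ro.from_quat(q).as_matrix();print("tool yaw rel org",np.arctan2(-R[0,1],R[1,1])-OA)
E
```

```text
[[-31.4, 119.2], [-33.6, 230.1], [33.5, 232.9], [35.6, 119.1]] [  1.01590878 175.31929619] 0.02010381551454521
[[-30.7, 137.4], [-2.9, 135.6], [-4.5, 115.5], [-32.2, 117.4]] [-17.5611654  126.48523866]
tool yaw rel org 0.0034139356516634384
```

```bash
Z='[0,0,0]'; python3 -m jog '{"travel":[[-1,0,0],[-0.5,0,0],[0,0,0],[10,0.6,0],[15,0.9,0]],"dr":[[0,0,0],[0,0,0],[0,0,0],[0,0,0],[0,0,0]],"jaw":[100,100,100,100,100]}' && python3 -m jog '{"travel":[[0,0,35],[0,0,35],[0,0,30],[-11,13.5,0],[-11,13.5,0]],"dr":[[0,0,0],[0,0,-6.95],[0,0,-6.95],[0,0,-6.95],[0,0,-6.95]],"jaw":[100,170,170,170,170]}' && python3 -m jog '{"travel":[[-11,13.5,0],[-11,13.5,0],[-11,13.5,0],[-11,13.5,0],[-8,3.5,0]],"dr":[[0,0,-6.95],[0,0,-6.95],[0,0,-6.95],[0,0,-6.95],[0,0,-6.95]],"jaw":[170,170,170,170,170]}' && python3 -m jog '{"travel":[[0,0,0],[0,0,0],[0,0,0],[0,0,0],[0,0,0]],"dr":[[0,0,-6.95],[0,0,-6.95],[0,0,-6.95],[0,0,-6.85],[0,0,0]],"jaw":[170,170,170,170,170]}'
python3 -m jog '{"travel":[[0,0,0],[0,0,0]],"dr":[[0,0,0],[0,0,0]],"jaw":[170,170]}'
python3 - <<'E'
from h import *
s=get_state();p,q=s["eef_pos"],s["tcp_rot"];np.savez("w4.npz",p=p,q=q)
cv2.imwrite("pics/w4.png",read_camera("wrist")[:,:,::-1])
R=Ro.from_quat(q).as_matrix();print(s["time"],p,org(p),"tool x rel org y",np.arctan2(-R[0,0],R[1,0])-OA,s["qpos"],s["opening"])
E
```

```text
time: 4.13
eef_pos: [0.5695, 0.1445, 0.0117]
tcp_rot: [-0.031, 1.0, 0.0, -0.002]
contact_force: [0.1, 0.7, 0.3]
opening: 0.608
time: 4.55
eef_pos: [0.5512, 0.1715, 0.1156]
tcp_rot: [0.214, 0.977, 0.001, 0.003]
contact_force: [0.1, -0.1, -0.3]
opening: 0.329
time: 4.97
eef_pos: [0.4957, 0.2304, 0.1122]
tcp_rot: [0.494, 0.869, -0.0, -0.001]
contact_force: [0.3, -0.3, 0.0]
opening: 0.337
time: 5.38
eef_pos: [0.4966, 0.229, 0.1122]
tcp_rot: [0.687, 0.727, -0.0, -0.0]
contact_force: [-0.2, 0.2, 0.6]
opening: 0.333
time: 5.55
eef_pos: [0.4967, 0.2288, 0.1122]
tcp_rot: [0.685, 0.728, -0.0, -0.0]
contact_force: [0.3, -0.5, -0.4]
opening: 0.337
5.55 [0.49667409 0.22883343 0.11221581] [[  1.39443159 259.39839596]] tool x rel org y 0.0015705802542071087 [2.46093158e-01 1.37687797e-01 1.98476715e+00 1.92775417e-04
 1.01962806e+00 1.85721566e-01] 0.33730796742329844
```

View pics/w4.png

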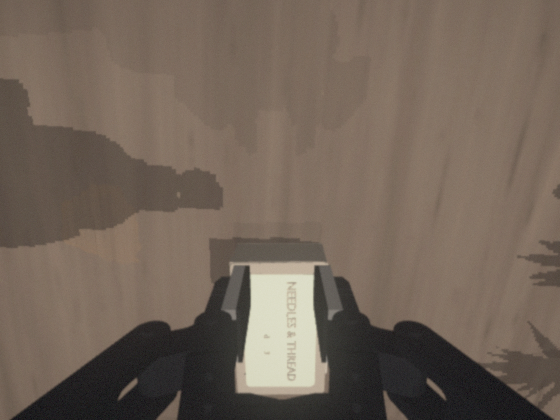

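The tin's trailing end, (231,264)–(329,264), is centred between the fingers and square to them.

```bash
python3 - <<'E'
from h import *
d=np.load("w4.npz");print(org(wcast([(231,264),(329,264),(320,386),(236,390)],.037,d["p"],d["q"])))
E
python3 -m jog '{"travel":[[-1.4,0,-35],[0,0,-35],[0,0,-20],[0,0,-10],[0,0,0]],"dr":[[0,0,0],[0,0,0],[0,0,0],[0,0,0],[0,0,0]],"jaw":[170,170,170,170,170]}'; python3 -m jog '{"travel":[[0.2,-4,0],[0.2,-4,0],[0.2,-3,0],[0.2,-3,0],[0.2,-3,0]],"dr":[[0,0,0],[0,0,0],[0,0,0],[0,0,0],[0,0,0]],"jaw":[170,170,170,170,170]}'
```

```text
[[-32.71720853 230.95474726]
 [ 33.84902008 231.09163856]
 [ 31.43113944 127.280046  ]
 [-33.42408142 123.25946759]]
time: 6.02
eef_pos: [0.4931, 0.2282, 0.0096]
tcp_rot: [0.686, 0.728, -0.002, -0.002]
contact_force: [-0.4, -1.2, 0.2]
opening: 0.333
time: 6.43
eef_pos: [0.4975, 0.212, 0.0139]
tcp_rot: [0.687, 0.727, 0.002, 0.001]
contact_force: [1.0, 3.1, 2.1]
opening: 0.331
```

```bash
python3 -m jog '{"travel":[[0.2,-4,0],[0.3,-5,0],[0.3,-5,0],[0.3,-5,0],[0.3,-5,0]],"dr":[[0,0,0],[0,0,0],[0,0,0],[0,0,0],[0,0,0]],"jaw":[170,170,170,170,170]}'; python3 -m jog '{"travel":[[0.3,-5,0],[0.3,-5,0],[0.3,-5,0],[0.2,-4,0],[0.2,-2,0]],"dr":[[0,0,0],[0,0,0],[0,0,0],[0,0,0],[0,0,0]],"jaw":[170,170,170,170,170]}';python3 -m jog '{"travel":[[0,0,0],[0,0,0]],"dr":[[0,0,0],[0,0,0]],"jaw":[170,170]}'
python3 - <<'E'
from h import *
s=get_state();p,q=s["eef_pos"],s["tcp_rot"];print(s["time"],p,org(p),s["contact_force"])
a=read_camera("top")[150:285,190:380,::-1];cv2.imwrite("pics/t5.png",cv2.resize(a,None,fx=4,fy=4,interpolation=cv2.INTER_CUBIC))
E
```

```text
time: 6.85
eef_pos: [0.4976, 0.1873, 0.0124]
tcp_rot: [0.686, 0.727, 0.0, -0.0]
contact_force: [-0.3, 2.4, 1.1]
opening: 0.33
time: 7.27
eef_pos: [0.4988, 0.1661, 0.0122]
tcp_rot: [0.687, 0.727, -0.0, -0.0]
contact_force: [-0.4, 1.7, 2.1]
opening: 0.331
time: 7.43
eef_pos: [0.4984, 0.1661, 0.0118]
tcp_rot: [0.686, 0.727, -0.001, -0.0]
contact_force: [0.2, 0.8, -0.3]
opening: 0.335
7.4333 [0.49842308 0.1660951  0.01181883] [[ -0.54021752 196.66551978]] [ 0.1883159   0.82240748 -0.32832794]
```

View pics/t5.png

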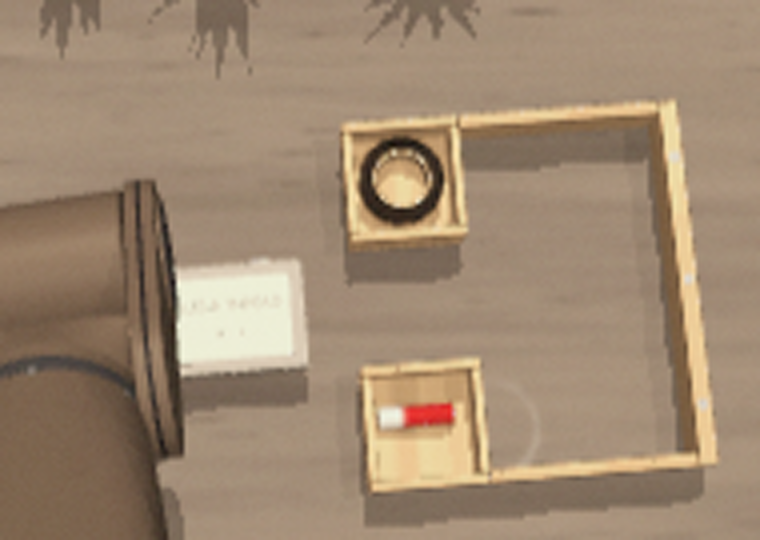

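The leading-end corners are at about (301,260) and (308,368), and the gap's mouth corners at about (351,241) and (361,366).

```bash
python3 - <<'E'
from h import *
f=lambda L:(np.array(L,float)+.5)/4-.5+[190,150]
print(org(cast(f([(301,260),(308,366),(184,266),(188,375)]),.037)).round(1).tolist(),org(cast(f([(351,242),(361,366)]),.04)).round(1).tolist())
E
```

```text
[[31.6, 69.9], [-36.2, 70.6], [33.4, 144.4], [-36.0, 146.3]] [[40.3, 37.3], [-39.1, 37.4]]
```

```bash
for k in 1; do python3 -m jog '{"travel":[[0.4,-4,0],[0.4,-5,0],[0.4,-5,0],[0.4,-5,0],[0.3,-5,0]],"dr":[[0,0,0],[0,0,0],[0,0,0],[0,0,0],[0,0,0]],"jaw":[170,170,170,170,170]}'; python3 -m jog '{"travel":[[0.4,-5,0],[0.3,-5,0],[0.3,-5,0],[0.3,-5,0],[0.3,-5,0]],"dr":[[0,0,0],[0,0,0],[0,0,0],[0,0,0],[0,0,0]],"jaw":[170,170,170,170,170]}';python3 -m jog '{"travel":[[0.3,-5,0],[0.3,-5,0],[0.3,-5,0],[0.3,-5,0],[0.3,-5,0]],"dr":[[0,0,0],[0,0,0],[0,0,0],[0,0,0],[0,0,0]],"jaw":[170,170,170,170,170]}'; done
python3 - <<'E'
from h import *
s=get_state();p,q=s["eef_pos"],s["tcp_rot"];print(s["time"],p,org(p),s["contact_force"])
E
```

```text
time: 7.9
eef_pos: [0.5007, 0.1422, 0.0122]
tcp_rot: [0.686, 0.727, -0.0, -0.0]
contact_force: [-0.7, 1.5, -0.1]
opening: 0.333
time: 8.32
eef_pos: [0.5024, 0.1172, 0.0123]
tcp_rot: [0.686, 0.727, -0.0, -0.0]
contact_force: [0.2, 1.1, -1.6]
opening: 0.334
time: 8.73
eef_pos: [0.5039, 0.0923, 0.0123]
tcp_rot: [0.686, 0.727, 0.0, -0.0]
contact_force: [-0.2, 1.4, -0.7]
opening: 0.33
8.7333 [0.50392038 0.09231446 0.01233762] [[  0.61917927 122.68944856]] [-0.19948192  1.37292112 -0.7314988 ]
```

```bash
python3 -m jog '{"travel":[[0.3,-5,0],[0.3,-5,0],[0.3,-5,0],[0.3,-5,0],[0.3,-5,0]],"dr":[[0,0,0],[0,0,0],[0,0,0],[0,0,0],[0,0,0]],"jaw":[170,170,170,170,170]}'; python3 -m jog '{"travel":[[0.3,-5,0],[0.3,-5,0],[0.3,-5,0],[0.3,-5,0],[0.3,-5,0]],"dr":[[0,0,0],[0,0,0],[0,0,0],[0,0,0],[0,0,0]],"jaw":[170,170,170,170,170]}';python3 -m jog '{"travel":[[0.3,-5,0],[0.3,-5,0],[0.3,-5,0],[0.3,-5,0],[0.3,-5,0]],"dr":[[0,0,0],[0,0,0],[0,0,0],[0,0,0],[0,0,0]],"jaw":[170,170,170,170,170]}'
python3 - <<'E'
from h import *
s=get_state();p,q=s["eef_pos"],s["tcp_rot"];print(s["time"],p,org(p),s["contact_force"])
np.savez("w6.npz",p=p,q=q);cv2.imwrite("pics/w6.png",read_camera("wrist")[:,:,::-1])
E
```

```text
time: 9.15
eef_pos: [0.5054, 0.0673, 0.0123]
tcp_rot: [0.686, 0.727, -0.0, -0.0]
contact_force: [-0.5, 1.2, -0.1]
opening: 0.331
time: 9.57
eef_pos: [0.5069, 0.0423, 0.0123]
tcp_rot: [0.686, 0.727, -0.0, -0.0]
contact_force: [0.1, 1.0, -0.7]
opening: 0.335
time: 9.98
eef_pos: [0.5084, 0.0173, 0.0123]
tcp_rot: [0.686, 0.727, -0.0, -0.0]
contact_force: [0.8, 0.6, 0.0]
opening: 0.332
9.9833 [0.50841679 0.01728423 0.01232911] [[ 0.70610139 47.52465729]] [0.80876703 0.58482069 0.00402292]
```

View pics/w6.png

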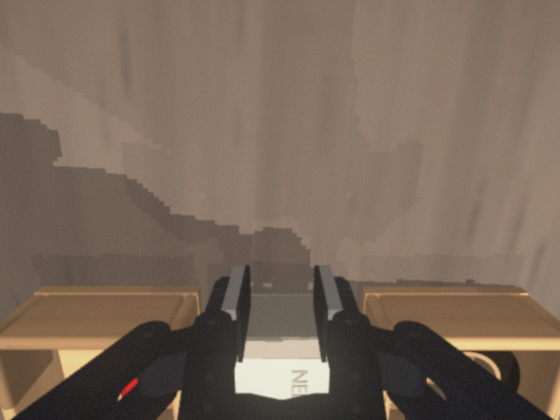

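The fingers are centred in the gap, with about 11 mm each side, and the tin is square between them. I'll raise the tool slightly so the knuckles clear the rims, then go on.

```bash
python3 -m jog '{"travel":[[0,3,0],[0,0,5],[0,-3,0],[0.3,-5,0],[0.3,-5,0]],"dr":[[0,0,0],[0,0,0],[0,0,0],[0,0,0],[0,0,0]],"jaw":[170,170,170,170,170]}'; python3 -m jog '{"travel":[[0.3,-5,0],[0.3,-5,0],[0.3,-5,0],[0.3,-5,0],[0.3,-5,0]],"dr":[[0,0,0],[0,0,0],[0,0,0],[0,0,0],[0,0,0]],"jaw":[170,170,170,170,170]}';python3 -m jog '{"travel":[[0.3,-5,0],[0.3,-5,0],[0.3,-5,0],[0.3,-5,0],[0.2,-4,0]],"dr":[[0,0,0],[0,0,0],[0,0,0],[0,0,0],[0,0,0]],"jaw":[170,170,170,170,170]}';python3 -m jog '{"travel":[[0.2,-4,0],[0.2,-4,0],[0.2,-4,0],[0.1,-3,0],[0,0,0]],"dr":[[0,0,0],[0,0,0],[0,0,0],[0,0,0],[0,0,0]],"jaw":[170,170,170,170,170]}'
python3 - <<'E'
from h import *
s=get_state();p,q=s["eef_pos"],s["tcp_rot"];print(s["time"],p,org(p),s["contact_force"])
E
```

```text
time: 10.45
eef_pos: [0.5094, 0.008, 0.0179]
tcp_rot: [0.686, 0.727, 0.001, 0.0]
contact_force: [1.0, 3.1, 3.3]
opening: 0.336
time: 10.87
eef_pos: [0.5104, -0.0177, 0.0173]
tcp_rot: [0.686, 0.727, -0.0, -0.0]
contact_force: [-0.5, 3.6, 2.4]
opening: 0.331
time: 11.28
eef_pos: [0.5119, -0.0418, 0.0173]
tcp_rot: [0.686, 0.727, -0.0, -0.0]
contact_force: [-0.2, 2.9, 2.5]
opening: 0.331
time: 11.7
eef_pos: [0.5126, -0.0571, 0.0172]
tcp_rot: [0.686, 0.727, -0.0, 0.0]
contact_force: [0.9, -0.0, -0.3]
opening: 0.334
11.7 [ 0.51259431 -0.05708679  0.01720761] [[  0.51335361 -26.96334917]] [ 0.87573199 -0.04070122 -0.32668053]
```

```bash
python3 -m jog '{"travel":[[0.2,-2.5,0],[0.1,-2.5,0],[0.1,-2.5,0],[0.1,-2,0],[0,0,0]],"dr":[[0,0,0],[0,0,0],[0,0,0],[0,0,0],[0,0,0]],"jaw":[170,170,170,170,170]}'; python3 -m jog '{"travel":[[0.1,-1,0],[0,-1,0],[0.1,-1,0],[0,-1,0]],"dr":[[0,0,0],[0,0,0],[0,0,0],[0,0,0]],"jaw":[170,170,170,170]}'
python3 - <<'E'
from h import *
s=get_state();p=s["eef_pos"];print(p,org(p),s["contact_force"])
E
```

```text
time: 12.12
eef_pos: [0.513, -0.0662, 0.0171]
tcp_rot: [0.686, 0.727, -0.0, 0.0]
contact_force: [-0.2, 0.4, -0.6]
opening: 0.335
time: 12.45
eef_pos: [0.5131, -0.0698, 0.0172]
tcp_rot: [0.686, 0.727, -0.0, -0.0]
contact_force: [-0.4, 0.5, -0.5]
opening: 0.332
[ 0.51314161 -0.0697705   0.01715054] [[  0.31560727 -39.65731602]] [-0.35714813  0.52121601 -0.530831  ]
```

```bash
R='x'; for k in 1; do python3 -m jog '{"travel":[[0.1,-1,0],[0,-1,0]],"dr":[[0,0,0],[0,0,0]],"jaw":[170,170]}'; python3 -m jog '{"travel":[[0.1,-1,0],[0,-1,0]],"dr":[[0,0,0],[0,0,0]],"jaw":[170,170]}'; done | grep -E "eef|force"
python3 - <<'E'
from h import *
s=get_state();p=s["eef_pos"];print(p,org(p),s["contact_force"])
a=read_camera("top")[150:285,190:380,::-1];cv2.imwrite("pics/t7.png",cv2.resize(a,None,fx=4,fy=4,interpolation=cv2.INTER_CUBIC))
E
```

```text
eef_pos: [0.5133, -0.0718, 0.0172]
contact_force: [-0.6, 0.9, -1.2]
eef_pos: [0.5134, -0.0731, 0.0172]
contact_force: [0.9, 7.0, 0.2]
[ 0.51341325 -0.07310691  0.01723567] [[  0.39103789 -43.00392252]] [0.88564078 6.98849626 0.17240568]
```

View pics/t7.png

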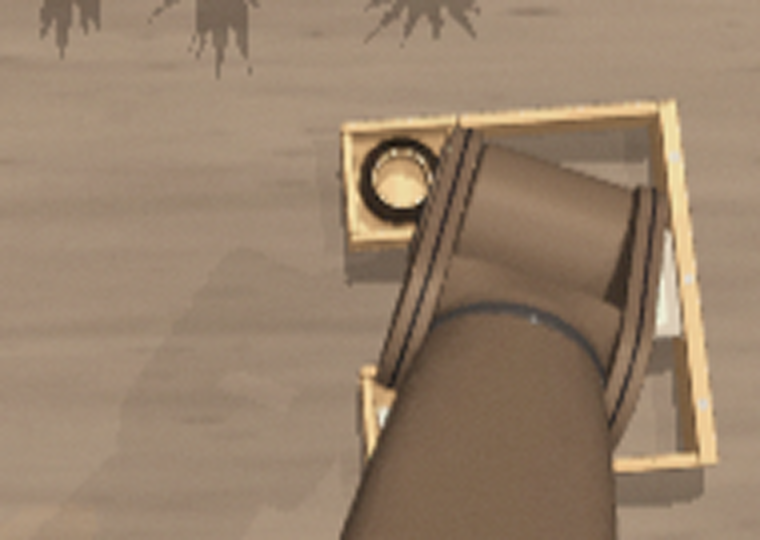

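The force rose to 7 N just where the end should touch, with the TCP at -43 mm, and the tin looks flush to the wall. I'll give one more small press to square it, then back off the way I came, straight out along the gap, and up.

```bash
python3 -m jog '{"travel":[[0,-1,0],[0,-0.5,0],[0,0,0],[0,0,0]],"dr":[[0,0,0],[0,0,0],[0,0,0],[0,0,0]],"jaw":[170,170,170,170]}'; python3 -m jog '{"travel":[[-0.1,2,0],[-0.3,5,0],[-0.6,10,0],[0,0,15],[0,0,35]],"dr":[[0,0,0],[0,0,0],[0,0,0],[0,0,0],[0,0,0]],"jaw":[170,170,170,170,170]}'; python3 -m jog '{"travel":[[0,0,40],[0,0,40],[0,20,40],[0,40,20],[0,40,0]],"dr":[[0,0,0],[0,0,0],[0,0,0],[0,0,0],[0,0,0]],"jaw":[170,170,170,170,170]}'; python3 -m jog '{"travel":[[0,40,0],[0,40,0],[0,40,0],[0,40,0],[0,40,0]],"dr":[[0,0,0],[0,0,0],[0,0,0],[0,0,0],[0,0,0]],"jaw":[170,170,170,170,170]}';  python3 -m jog '{"travel":[[0,30,0],[0,0,0],[0,0,0]],"dr":[[0,0,0],[0,0,0],[0,0,0]],"jaw":[170,170,170]}'
python3 - <<'E'
from h import *
a=read_camera("top")[:,:,::-1];cv2.imwrite("pics/t8full.png",a);a=a[150:285,190:380];cv2.imwrite("pics/t8.png",cv2.resize(a,None,fx=4,fy=4,interpolation=cv2.INTER_CUBIC))
E
```

```text
time: 13.17
eef_pos: [0.5134, -0.0731, 0.0172]
tcp_rot: [0.687, 0.727, 0.001, -0.001]
contact_force: [1.7, 8.8, 1.3]
opening: 0.337
time: 13.58
eef_pos: [0.5083, -0.0565, 0.0632]
tcp_rot: [0.686, 0.727, -0.003, -0.005]
contact_force: [-0.2, 0.0, 1.0]
opening: 0.334
time: 14.0
eef_pos: [0.5161, 0.0375, 0.2105]
tcp_rot: [0.688, 0.726, 0.004, 0.006]
contact_force: [1.5, 0.2, 1.1]
opening: 0.332
time: 14.42
eef_pos: [0.5119, 0.2399, 0.2035]
tcp_rot: [0.686, 0.727, 0.0, 0.001]
contact_force: [0.5, -0.8, -0.3]
opening: 0.335
time: 14.67
eef_pos: [0.5119, 0.2692, 0.203]
tcp_rot: [0.685, 0.728, -0.0, 0.0]
contact_force: [-0.1, -0.6, -0.1]
opening: 0.336
```

View pics/t8.png

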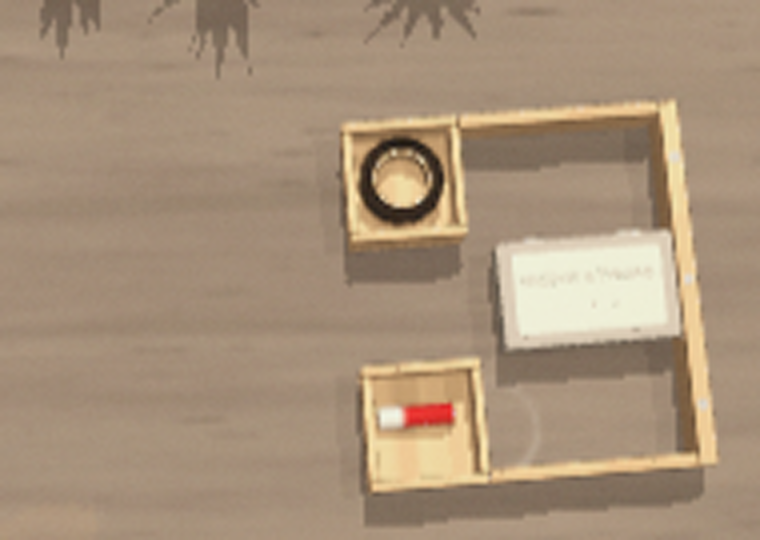

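The tin sits squarely in the bay, its leading end (670–680, 232–333) against the back wall. The tape and battery haven't moved. One last numeric check.

```bash
python3 - <<'E'
from h import *
f=lambda L:(np.array(L,float)+.5)/4-.5+[190,150]
print(org(cast(f([(497,243),(670,232),(680,334),(506,347)]),.037)).round(1).tolist())
a,b=cv2.imread("pics/top0.png"),cv2.imread("pics/t8full.png");d=cv2.absdiff(a,b).max(2)
for n,(x,y,r) in dict(dropper=(103,168,18),cup=(434,217,18),tape=(290,195,12),battery=(294,254,12)).items(): print(n,(d[y-r:y+r,x-r:x+r]>40).sum())
s=get_state();print(s["time"],s["contact_force"])
print(sign_off())
E
```

```text
[[33.0, -56.3], [31.7, -168.6], [-34.4, -167.4], [-34.0, -55.5]]
dropper 17
cup 0
tape 0
battery 0
14.7167 [ 0.25543161 -0.11158309  0.24304125]
the job is handed in; nothing more can be done
None
```

The tin is in the organiser's bay with its leading end against the back wall, and I handed the job in at 14.7 s. I squared it with a gentle sideways nudge from the fingers. Then I pushed it by its trailing end through the gap until the force rose to about 9 N at the wall. It was never gripped or lifted.

**Last checks (top camera, organiser axes):**
- **Leading end:** its corners measure y = -168.6 and -167.4 mm against the wall at -170. I count that as flush, because the calibration is only good to about 2 mm and the force rose at the expected spot.
- **Squareness:** the tin is within about 0.02 rad of the organiser and about 1 mm off its centre line.
- **Other things:** the picture around the tape, battery and cup did not change. Around the dropper 17 pixels changed. That is probably the arm or its shadow, since the arm moved away from it, but I did not look more closely.
- **Robot:** the arm was clear of everything with no contact force.

One disagreement along the way: the gap edges I picked by eye in the first wrist picture were off by up to about 14 mm. I used the top-camera pose of the organiser instead, and it fitted its known size to about 2 mm.

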